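Unlatch a bench centrifuge and hold its lid open

ROBOT

A 7-joint arm with a two-finger parallel gripper is mounted at the origin on a cart in front of the work surface, level with it; the furniture and walls round the work are solid. World frame = base frame: x ahead of the robot, y to its left, z up, the work surface at z = 0. Lengths are in m, angles in degrees, forces in N, time in s.
With the tool pointing down it reaches from about 0.425 to 0.875 m from the base axis. Payload 4.7 kg.
Tool frame: the origin (TCP) lies midway between the tips of the shut fingers; the grasp point (between the pads) lies 19 mm behind it (env.tcp_to_grasp is the distance from the TCP to the grasp point, in m); z points along the fingers, x is the direction in which the jaws open and shut, and the axes are right-handed (so a half turn about z gives the same grasp; the last joint's range is limited). The gripper opens to 87 mm and grips with 3 to 60 N. Pads are 19 mm wide; open, the fingers measure 117 mm over their backs; the gripper's body (75 mm by 190 mm) begins 51 mm behind the grasp point.
Start: joints at [73.631, 18.392, -4.016, 83.108, 1.295, 78.541, -3.26], TCP at [0.192, -0.621, 0.223] pointing down, gripper open.
Joint ranges: [-163.93, 163.93], [-17.29, 119.83], [-79.2, 71.16], [3.27, 140.29], [-89.18, 269.18], [5.43, 117.66], [-154.24, 154.24]. Speed limits (degrees/s): [147.25, 147.25, 180, 180, 180, 180, 180].

INTERFACE

Orientations are given as [roll, pitch, yaw] about the fixed x, y, z axes, in that order (R = Rz(yaw) Ry(pitch) Rx(roll)).
In Python, from cell import env, viewer gives the robot as it stands.
- The arm moves only by the shell command python3 -m pendant 'ROWS' [OPENING] [FORCE]. ROWS is JSON, a list of rows, each a list of 6 numbers: the shift along the tool's x, y, z each as a share of 0.1 m, from -1 to 1, then the turn, a rotation vector about the tool's x, y, z each as a share of 90 degrees, from -1 to 1. A call has exactly 8 rows; each row is the pose to reach, as a shift and turn from the pose commanded when the call began, along the tool's axes at that moment; what a row does not reach only later rows make up. A row lasts 1/8 s, in which the tool goes at most 62.5 mm and 10.7 degrees, less where a joint would pass 70% of its speed; a pose out of reach is approached as far as the arm can. A call with a number of a shift or a turn outside -1 to 1 is refused whole. A call with a gripper value outside its range is refused whole. OPENING is the finger opening in mm, from 0 to 87, set as the call begins (- or left out, the last holds). The fingers move at their own pace and stop on an object; FORCE is the grip in N (left out, the last holds). Time passes only in rows, so rows that repeat a pose let the fingers close, or fill a call up. It gives the time, the measured TCP pose, the force and the opening at its end, in the units of the state.
- env.get_obs(): the state, without advancing time (a new reading comes with each control period).
- viewer.read_camera(name): name is "scene" or "top" or "wrist"; returns a dict with "frame" (400x640x3 uint8, red, green, blue), "fx", "fy", "cx", "cy" (pixels), "view" (4x4, takes a point from world to camera coordinates); the wrist camera has in their place "hand_eye" (4x4, takes a point from camera to tool coordinates, whose origin is the TCP and whose axes are the tool frame's). Camera axes: x right, y down, z forward; pixel columns grow to the right and rows downward; lengths in m; the calibration is good to about 2 mm. A picture is of the moment at which its call begins: read the wrist's pose just before it. There is no depth.
- env.sign_off(): hands the job in, once; it reports no verdict.
The state is a dict: "time_s": time; "qpos": joint angles; "joint_velocities": joint speeds; "effort": joint torques, N m; "tool_pos": TCP position; "tool_rot": TCP orientation; "force": force on the tool from outside, world axes, zero at the start; "wrist_torque": the same for the moment, N m; "grip_width": finger opening in m.
Only numpy, scipy, OpenCV 4.12 (cv2) and the standard library are available. Lean on these libraries where they do the work, as an engineer would, in place of code of your own. Each camera call takes 0.05 s, during which the arm holds its last target.

TASK

The lid stay of the small bench centrifuge is broken, and somebody wants to look into the rotor. Turn the latch knob clockwise until it clicks past its detent and let go of it; then take the lid by its bar handle, raise it to 50 degrees from closed (give or take 7) and finish holding the bar with the lid still at that angle, for it falls shut when let go. Leave the glassware and small things round the machine where they are.

Things in the scene. Friction and masses are not known exactly. Their poses are not given: they have to be found in the camera images.
- centrifuge: white bench centrifuge, fixed, 250 (x) x 280 (y) x 120 mm high, yaw up to 0.33 rad either way. Origin on the worktop under its centre; its x points away from the operator (front = -x), y left, z up. All mm below are in this frame. Flat deck at z = 120; a 9 mm high detent block stands on the deck just in front of the latch knob
- lid_bar (a point): round steel bar handle, 12 mm diameter, 90 mm long along the machine's y, carried at its ends by 11 mm rods (79 mm free between them). This point is its middle: (-95, 45, 152) mm with the lid closed, 32 mm above the deck, free air under and behind it. It swings with the lid, 190 mm in front of and 28 mm above the hinge axis in the lid's frame. The round bar can turn between fingers as the lid rises
- lid: the white lid; origin on its hinge axis at its far edge, (95, 0, 124) mm in the machine's frame; the axis is the machine's y. Closed, its plate (158 x 236 x 8 mm) has its top at z = 128, a low raised panel to z = 132, and its front edge at x = -60
- lid_angle (a joint): lid angle in rad: 0 closed, grows as the front edge rises; stop at 1.40; wanted 0.873 (50 degrees). No stay: it falls shut by its own weight (0.35 to 0.7 kg, little friction); it cannot be raised while the latch tongue lies over its edge
- latch_grip (a point): on the latch knob's vertical axis at the height to grip, (-85, -90, 160) mm. Grip: upright black rib 36 mm long, 13 thick, z = 134 to 172, on a 40 mm round hub. At joint 0 the rib lies along the machine's x, and a steel tongue below it, 12 mm wide, z = 130 to 135, reaches 42 mm from the axis backward over the lid's front edge. Rib and tongue turn together
- latch (a joint): latch knob angle in rad: 0 locked (starts at 0 to 0.3), grows clockwise seen from above. Turns easily at first; a sprung ball resists from about 0.75 to 1.0 (up to about 0.2 Nm), then it clicks over and rests between about 1.2 and the stop at 1.35, the tongue clear of the lid. It stays there when let go
- beaker_250: bystander: glass beaker, 72 mm wide, 94 high, left of the machine; origin under its centre
- flask_125: bystander: small conical flask, 67 mm wide, 114 high, right of the machine; origin under its centre
- stopper_white_1: bystander: white stopper, 34 mm wide, 26 high, in front of the machine
- marker_black: bystander: felt marker, 136 mm long, 17 thick, lying in front of the machine
- timer: bystander: small timer, 70 x 62 x 18 mm, to the left
- petri_dish: bystander: petri dish, 69 mm wide, 16 high, far left
- stopper_black_1: bystander: black stopper, 28 mm wide, 24 high, to the right

How it is judged:
By the outcome, as a careful person would: the job done as asked, in the order asked, and still so for the second after the job is handed in, while the arm keeps its last pose, push and grip.
It also fails if it takes over 48 s, if anything falls off the work surface, if the arm or the gripper's body presses on something with over 40 N, if the wrist force passes 120 N, or if a joint passes its speed limit or range.

## Working session

There is one attempt and no reset: what is moved stays moved. The work goes in short steps, Python scripts to look and compute and a shell command to move; the robot and the scene stay as the last step left them, time stands still between calls to the robot, and variables do not carry over. Pictures are saved under pics/ and viewed, and the job is handed in when it is done.

```bash
ls; mkdir -p pics; python3 - <<'E'
from cell import env, viewer
import cv2,numpy as np
o=env.get_obs()
for k,v in o.items(): print(k,np.round(v,4))
for n in("scene","top","wrist"):
    c=viewer.read_camera(n); cv2.imwrite(f"pics/{n}0.png",c["frame"][:,:,::-1])
    print(n,c["fx"],c["fy"],c["cx"],c["cy"],np.round(c.get("view",c.get("hand_eye")),4).tolist())
E
```

```text
pics
time_s 0.0
qpos [73.6316 18.4395 -4.0157 83.1765  1.2942 78.5407 -3.2584]
joint_velocities [ 0.0863  0.0192 -0.0234  0.072   0.1374 -0.0656  0.0364]
effort [ 8.00000e-04 -4.91291e+01 -4.03300e-01 -3.12526e+01 -6.39000e-02
  4.38000e-02  2.00000e-04]
tool_pos [ 0.1917 -0.6205  0.2214]
tool_rot [ 1.79995e+02  1.11600e-01 -7.28203e+01]
force [-0.3148 -0.0474  0.1342]
wrist_torque [-0.0169  0.006  -0.0095]
grip_width 0.087
scene 367.18620565724814 367.18620565724814 317.75385141061844 202.3019583119857 [[-0.5524, -0.8333, 0.0241, 0.3243], [-0.4005, 0.2399, -0.8843, 0.2998], [0.7311, -0.4981, -0.4662, 0.681], [0.0, 0.0, 0.0, 1.0]]
top 366.67317794663603 366.67317794663603 318.72564838072736 198.8742828995465 [[0.0274, -0.9996, -0.0084, 0.0087], [-0.9979, -0.0269, -0.0595, 0.5212], [0.0593, 0.01, -0.9982, 1.2947], [0.0, 0.0, 0.0, 1.0]]
wrist 292.5907830625381 292.5907830625381 318.96194010603637 198.73333276822046 [[1.0, -0.0013, 0.0001, -0.0003], [0.0013, 0.9677, 0.2522, -0.068], [-0.0005, -0.2522, 0.9677, -0.1623], [0.0, 0.0, 0.0, 1.0]]
```

View pics/top0.png

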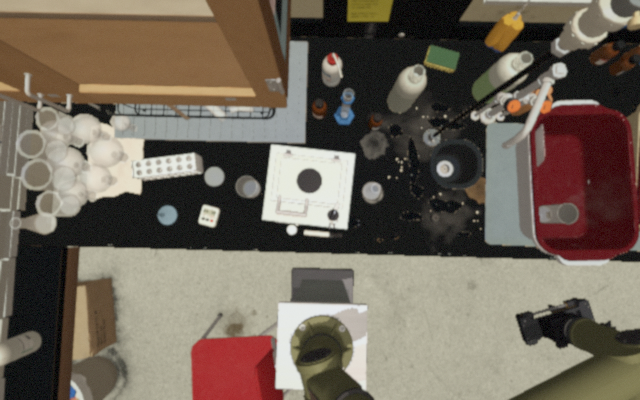

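View pics/scene0.png

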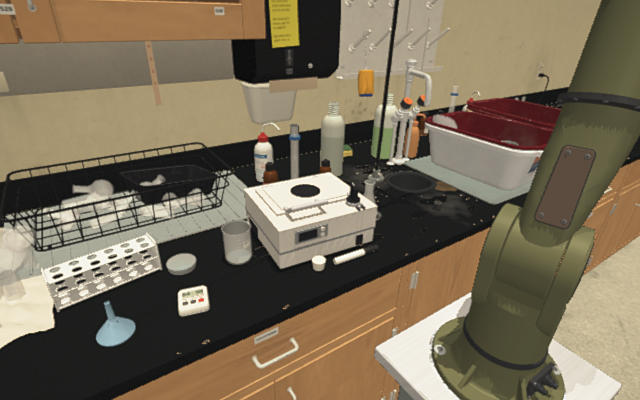

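The top view shows the centrifuge around (310,187) px with its knob at about (333,214) and its handle at about (293,208). I'll enlarge both views to measure it.

```bash
cat > h.py <<'E'
from cell import env, viewer
import cv2,numpy as np
from scipy.spatial.transform import Rotation as R
def ray(c,u,v):
    d=np.array([(u-c["cx"])/c["fx"],(v-c["cy"])/c["fy"],1.])
    if "hand_eye" in c:
        T=c["T"]@c["hand_eye"]
    else: T=np.linalg.inv(c["view"])
    return T[:3,3],T[:3,:3]@d
def plane(c,u,v,z):
    o,d=ray(c,u,v); return o+d*(z-o[2])/d[2]
def proj(c,p):
    V=np.linalg.inv(c["T"]@c["hand_eye"]) if "hand_eye" in c else c["view"]
    q=V[:3,:3]@np.array(p)+V[:3,3]; return np.array([c["fx"]*q[0]/q[2]+c["cx"],c["fy"]*q[1]/q[2]+c["cy"]])
def cam(n):
    o=env.get_obs(); c=dict(viewer.read_camera(n))
    if n=="wrist":
        T=np.eye(4);T[:3,:3]=R.from_euler('xyz',o["tool_rot"],degrees=True).as_matrix();T[:3,3]=o["tool_pos"];c["T"]=T
    return c
def save(c,name,box=None,s=1):
    f=c["frame"][:,:,::-1]
    if box: f=f[box[1]:box[3],box[0]:box[2]]
    cv2.imwrite("pics/"+name,cv2.resize(f,None,fx=s,fy=s,interpolation=cv2.INTER_CUBIC))
E
python3 - <<'E'
from h import *
c=cam("top"); save(c,"top1.png",(245,130,405,250),5)
save(cam("scene"),"scene1.png",(220,160,400,280),4)
g=c["frame"].astype(int)
m=((g.min(2)>150)).astype(np.uint8); m[:130]=0;m[245:]=0;m[:,:258]=0;m[:,360:]=0
cs,_=cv2.findContours(m,cv2.RETR_EXTERNAL,cv2.CHAIN_APPROX_NONE)
k=max(cs,key=cv2.contourArea); r=cv2.minAreaRect(k);print(r);b=cv2.boxPoints(r)
for p in b: print(p,plane(c,*p,0.12).round(4))
E
```

```text
((307.72564697265625, 191.96951293945312), (85.80530548095703, 87.46177673339844), 6.340191841125488)
[260.25613 230.69511] [0.4051 0.2104 0.12  ]
[269.91464 143.7683 ] [0.6935 0.1889 0.12  ]
[355.19516 153.24391] [ 0.6691 -0.0947  0.12  ]
[345.53665 240.17073] [ 0.382  -0.0694  0.12  ]
```

View pics/top1.png

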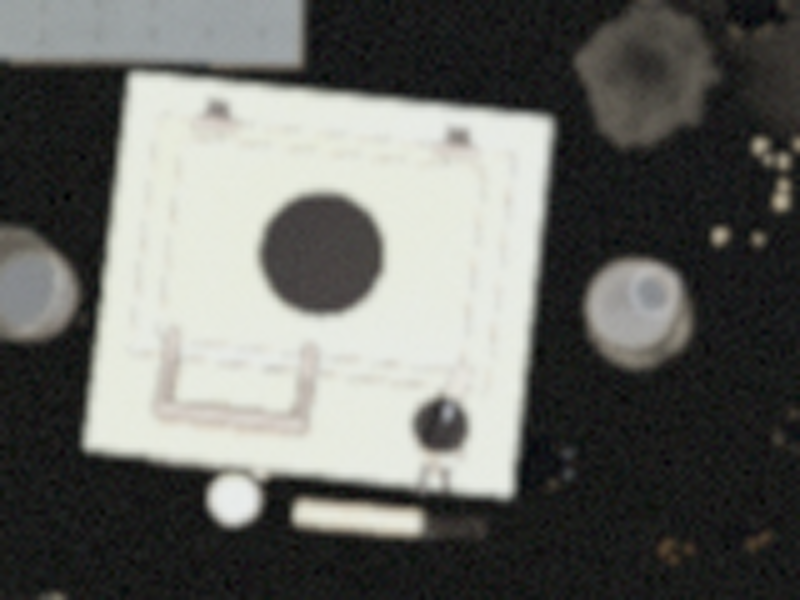

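View pics/scene1.png

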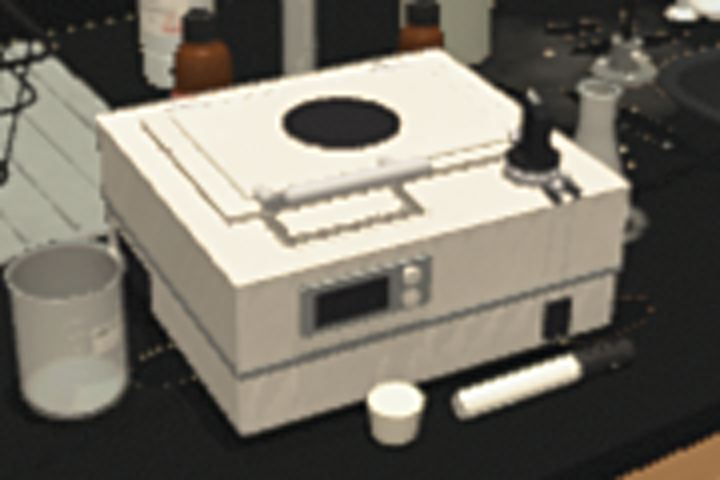

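The crop shows the deck corners at zoomed px (128,72), (555,116), (515,497) and (85,452). The stopper and marker lie just in front of the machine. I'll fit the machine frame from these corners.

```bash
python3 - <<'E'
from h import *
c=cam("top"); s=cam("scene")
P=np.array([plane(c,245+(u+.0)/5-.4,130+v/5-.4,0.12)[:2] for u,v in [(128,72),(555,116),(515,497),(85,452)]])
L=np.array([[.125,.14],[.125,-.14],[-.125,-.14],[-.125,.14]])
q=(P-P.mean(0)); yaw=np.arctan2((L[:,0]*q[:,1]-L[:,1]*q[:,0]).sum(),(L*q).sum())
t=P.mean(0); print(P.round(4),t.round(4),yaw,np.degrees(yaw))
# side edges check
for i in range(4): print(np.linalg.norm(P[i]-P[i-1]).round(4))
C,S=np.cos(yaw),np.sin(yaw)
W=lambda p:np.array([t[0]+C*p[0]-S*p[1],t[1]+S*p[0]+C*p[1],p[2]])
print("grip",W((-.085,-.09,.16)),"bar",W((-.095,.045,.152)), "top of rib px",proj(c,W((-.085,-.09,.172))))
for n,p in dict(grip=(-.085,-.09,.172),bar0=(-.095,0.,.152),bar1=(-.095,.09,.152),cFL=(-.125,.14,.12),cFR=(-.125,-.14,.12)).items():
  print(n,(proj(c,W(p))-[245,130])*5+2,(proj(s,W(p))-[220,160])*4+2)
E
```

```text
[[ 0.6928  0.1879]
 [ 0.6706 -0.096 ]
 [ 0.4185 -0.0753]
 [ 0.4401  0.2073]] [0.5555 0.056 ] -0.07808285509657659 -4.473818049365408
0.2534
0.2848
0.253
0.2834
grip [ 0.46374656 -0.02710676  0.16      ] bar [0.4643075  0.10826194 0.152     ] top of rib px [333.73231609 214.48385334]
grip [445.66158043 424.4192667 ] [539.14168662 102.53297045]
bar0 [302.8238041  425.70187371] [426.03541761 164.7956839 ]
bar1 [162.9316974  410.88470146] [295.6500491  195.88553223]
cFL [ 88.10073972 449.53671057] [240.27691636 285.73577615]
cFR [512.84739782 494.68361973] [630.5853648  182.93113132]
```

```bash
cat >> h.py <<'E'
def togo(p,yaw,pitchR=None):
    o=env.get_obs(); Rm=R.from_euler('xyz',o["tool_rot"],degrees=True)
    sh=Rm.inv().apply(np.array(p)-o["tool_pos"])/.1
    T=R.from_euler('xyz',[180,0,yaw],degrees=True) if pitchR is None else pitchR
    tr=np.degrees((Rm.inv()*T).as_rotvec())/90
    print("shares shift",sh.round(3),"turn",tr.round(3),"t",round(o["time_s"],2))
E
python3 - <<'E'
from h import *
togo((.40,-.40,.30),-5); togo((.464,-.027,.30),71)
E
```

```text
shares shift [-1.496 -2.641 -0.776] turn [-0.     0.    -0.754] t 0.35
shares shift [-4.871 -4.354 -0.775] turn [-0.     0.    -1.598] t 0.35
```

```bash
python3 -m pendant '[[-0.1,-0.15,-0.2,0,0,-0.05],[-0.2,-0.35,-0.4,0,0,-0.1],[-0.35,-0.6,-0.6,0,0,-0.2],[-0.5,-0.8,-0.75,0,0,-0.3],[-0.6,-1,-0.77,0,0,-0.4],[-0.7,-1,-0.77,0,0,-0.5],[-0.75,-1,-0.77,0,0,-0.6],[-0.75,-1,-0.77,0,0,-0.7]]' 87 && python3 - <<'E'
from h import *
togo((.42,-.36,.30),-5); togo((.464,-.027,.30),71)
E
```

```text
time_s: 1.35
tool_pos: [0.2654, -0.5194, 0.2998]
tool_rot: [180.0, -0.0, -9.5]
force: [0.5, 1.0, 1.3]
grip_width: 0.0869
shares shift [ 1.262 -1.828 -0.002] turn [ 0.   -0.   -0.05] t 1.35
shares shift [ 1.146e+00 -5.185e+00 -4.000e-03] turn [ 0.     0.    -0.895] t 1.35
```

```bash
python3 -m pendant '[[0.15,-0.2,0,0,0,-0.1],[0.35,-0.5,0,0,0,-0.2],[0.6,-0.75,0,0,0,-0.3],[0.85,-1,0,0,0,-0.4],[1,-1,0,0,0,-0.5],[1,-1,0,0,0,-0.6],[1,-1,0,0,0,-0.65],[1,-1,0,0,0,-0.65]]' 87 && python3 - <<'E'
from h import *
togo((.464,-.027,.30),71)
E
```

```text
time_s: 2.35
tool_pos: [0.3809, -0.4384, 0.2996]
tool_rot: [180.0, 0.0, 48.6]
force: [-0.7, 0.2, -0.3]
grip_width: 0.087
shares shift [ 3.636 -2.095 -0.005] turn [ 0.     0.    -0.249] t 2.35
```

```bash
python3 -m pendant '[[0.2,-0.12,0,0,0,-0.06],[0.5,-0.29,0,0,0,-0.12],[0.8,-0.46,0,0,0,-0.18],[1,-0.58,0,0,0,-0.24],[1,-0.58,0,0,0,-0.25],[1,-0.58,0,0,0,-0.25],[1,-0.58,0,0,0,-0.25],[1,-0.58,0,0,0,-0.25]]' 87 && python3 - <<'E'
from h import *
togo((.464,-.027,.30),71)
E
```

```text
time_s: 3.35
tool_pos: [0.403, -0.3258, 0.2993]
tool_rot: [-180.0, -0.0, 71.1]
force: [-0.7, 0.2, -0.1]
grip_width: 0.0871
shares shift [ 3.025 -0.393 -0.006] turn [-0.    -0.     0.001] t 3.35
```

```bash
python3 -m pendant '[[0.25,0.01,0,0,0,0],[0.5,0.02,0,0,0,0],[0.75,0.03,0,0,0,0],[1,0.04,0,0,0,0],[1,0.04,0,0,0,0],[1,0.04,0,0,0,0],[1,0.04,0,0,0,0],[1,0.04,0,0,0,0]]' 87 && python3 - <<'E'
from h import *
togo((.464,-.027,.30),71)
c=cam("wrist");save(c,"w1.png")
E
```

```text
time_s: 4.35
tool_pos: [0.4391, -0.2325, 0.2994]
tool_rot: [-180.0, -0.0, 71.1]
force: [-0.0, 0.4, 0.2]
grip_width: 0.0868
shares shift [ 2.024 -0.43  -0.005] turn [-0.    -0.     0.001] t 4.35
```

```bash
python3 -m pendant '[[0.25,-0.05,0,0,0,0],[0.5,-0.1,0,0,0,0],[0.75,-0.15,0,0,0,0],[1,-0.2,0,0,0,0],[1,-0.2,0,0,0,0],[1,-0.2,0,0,0,0],[1,-0.2,0,0,0,0],[1,-0.2,0,0,0,0]]' 87 && python3 - <<'E'
from h import *
togo((.464,-.027,.30),71)
c=cam("wrist");save(c,"w2.png")
E
```

```text
time_s: 5.4
tool_pos: [0.4526, -0.1314, 0.2994]
tool_rot: [-180.0, -0.0, 71.1]
force: [-0.7, -0.2, -0.2]
grip_width: 0.0868
shares shift [ 1.024 -0.23  -0.006] turn [-0.    -0.     0.001] t 5.4
```

View pics/w2.png

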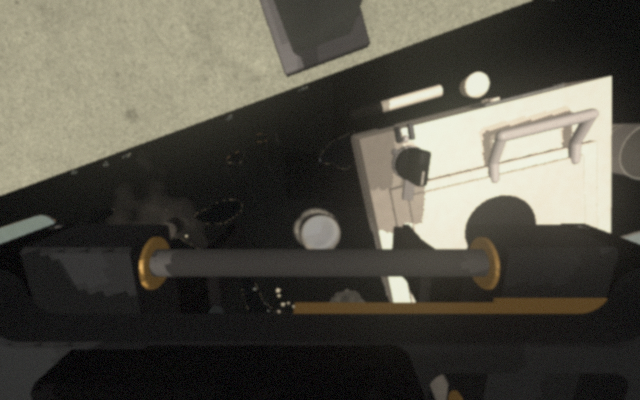

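The wrist view shows the knob at about (411,165), the detent block at (404,132), the tongue running down from the knob, and the bar from (492,137) to (596,115). I'll zoom in with predicted points drawn on.

```bash
python3 - <<'E'
from h import *
c=cam("wrist");save(c,"w3.png",(340,70,640,250),2.6)
yaw=-.078;t=np.array([.5555,.056]);C,S=np.cos(yaw),np.sin(yaw)
W=lambda p:np.array([t[0]+C*p[0]-S*p[1],t[1]+S*p[0]+C*p[1],p[2]])
for n,p in dict(ribtop=(-.085,-.09,.172),hub=(-.085,-.09,.134),bar0=(-.095,0.,.152),bar1=(-.095,.09,.152),cFL=(-.125,.14,.12),cFR=(-.125,-.14,.12)).items():
  print(n,(proj(c,W(p))-[340,70])*2.6+.8)
E
```

```text
ribtop [212.68366345 260.88430967]
hub [182.88234983 246.99050504]
bar0 [415.16339581 172.79967903]
bar1 [646.9386976  113.98394041]
cFL [699.73650569  12.68175935]
cFR [ 45.63356783 183.31227351]
```

View pics/w3.png

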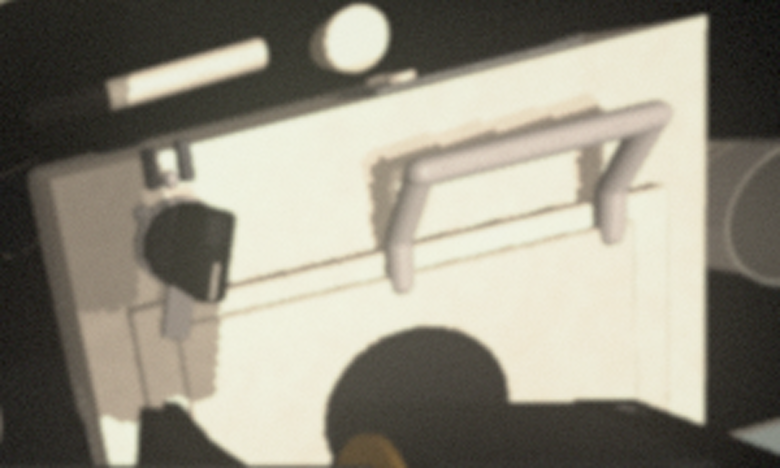

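```bash
python3 - <<'E'
from h import *
c=cam("wrist")
f=c["frame"][:,:,::-1][115:225,375:445].astype(float)
f=np.clip(255*(f/255)**.45,0,255).astype(np.uint8)
cv2.imwrite("pics/w4.png",cv2.resize(f,None,fx=5.4,fy=5.4,interpolation=cv2.INTER_CUBIC))
E
```

```text
(no output)
```

View pics/w4.png

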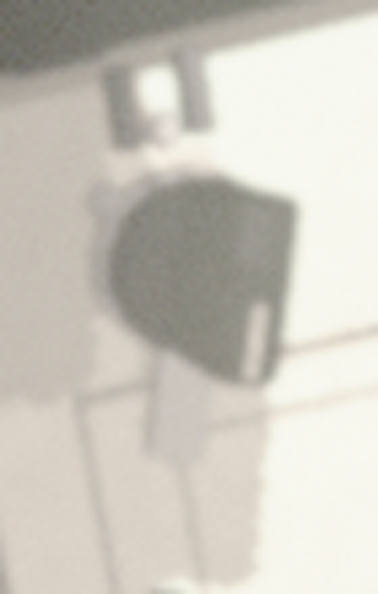

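```bash
python3 - <<'E'
from h import *
c=cam("wrist")
f=lambda u,v,z:plane(c,375+u/5.4-.4,115+v/5.4-.4,z)[:2]
for q in [(298,205),(275,385),(235,378),(245,197)]: print(f(*q,.172).round(4))
a,b=f(298,205,.172),f(275,385,.172);print("edge",np.degrees(np.arctan2(*(b-a)[::-1])),np.linalg.norm(b-a))
a,b=f(265,202,.172),f(256,382,.172);print("rib dir",np.degrees(np.arctan2(*(b-a)[::-1])),(a+b)/2)
a,b=f(180,360,.135),f(172,460,.135);print("tongue dir",np.degrees(np.arctan2(*(b-a)[::-1])),b)
a,b=f(262,305,.172),f(251,375,.172);print("stripe dir",np.degrees(np.arctan2(*(b-a)[::-1])),np.linalg.norm(b-a))
print("hub c",f(150,262,.134))
g=lambda u,v,z:plane(c,340+u/2.6-.3,70+v/2.6-.3,z)[:2]
print("bar",g(413,170,.152),g(663,112,.152))
print("corners",g(707,15,.12),g(32,175,.12))
E
```

```text
[ 0.4495 -0.0149]
[ 0.4808 -0.0268]
[ 0.4771 -0.0336]
[ 0.445  -0.0237]
edge -20.80799861730834 0.033509883448128816
rib dir -16.624951248745404 [ 0.46309199 -0.02523619]
tongue dir -19.01983159544546 [ 0.50170133 -0.0410951 ]
stripe dir -22.684208703673335 0.01324186333789701
hub c [ 0.4592515  -0.03445279]
bar [0.45938333 0.06312207] [0.46898152 0.159488  ]
corners [0.44357392 0.2084313 ] [ 0.41463363 -0.07814808]
```

```bash
python3 - <<'E'
from h import *
togo((.463,-.026,.20),69.8)
E
```

```text
shares shift [ 1.024 -0.241  0.995] turn [-0.    -0.     0.015] t 5.6
```

```bash
python3 -m pendant '[[0.25,-0.06,0,0,0,0.015],[0.5,-0.12,0,0,0,0.015],[0.75,-0.18,0.05,0,0,0.015],[1,-0.24,0.25,0,0,0.015],[1,-0.24,0.5,0,0,0.015],[1,-0.24,0.75,0,0,0.015],[1,-0.24,0.98,0,0,0.015],[1,-0.24,0.98,0,0,0.015]]' 50 && python3 - <<'E'
from h import *
togo((.463,-.026,.141),69.8)
c=cam("wrist");save(c,"w5.png")
save(cam("scene"),"s5.png",(220,60,480,280),3)
E
```

```text
time_s: 6.6
tool_pos: [0.4611, -0.028, 0.2002]
tool_rot: [-179.8, 0.0, 69.8]
force: [-0.5, 1.0, 0.6]
grip_width: 0.0501
shares shift [0.025 0.013 0.592] turn [-0.002  0.     0.   ] t 6.6
```

View pics/w5.png

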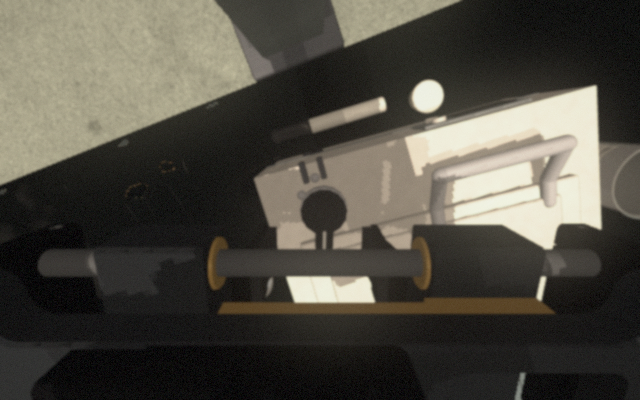

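View pics/s5.png

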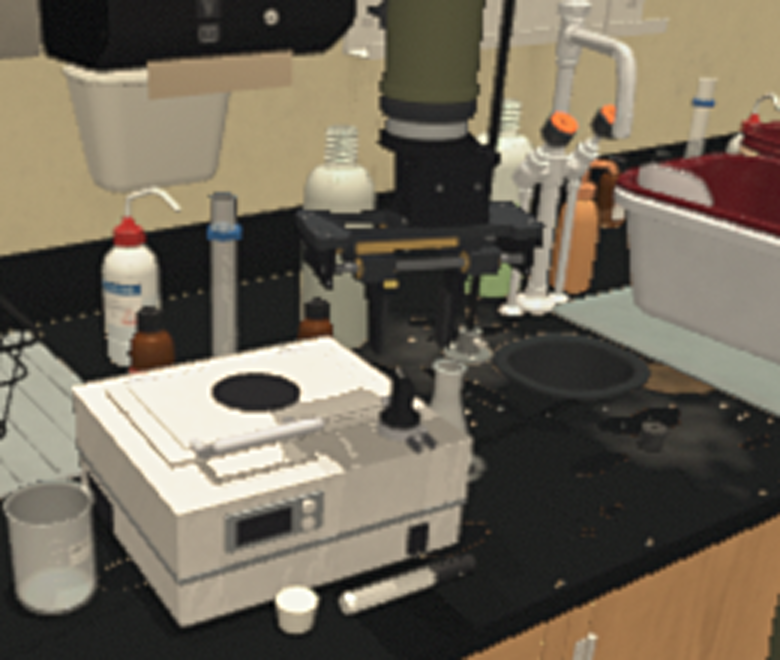

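The wrist view shows the rib at (324,212) and the tongue vertical, centred between the fingers (218–424). Descending now and then closing.

```bash
python3 -m pendant '[[0.025,0.013,0.12,0,0,0],[0.025,0.013,0.25,0,0,0],[0.025,0.013,0.4,0,0,0],[0.025,0.013,0.5,0,0,0],[0.025,0.013,0.56,0,0,0],[0.025,0.013,0.59,0,0,0],[0.025,0.013,0.59,0,0,0],[0.025,0.013,0.59,0,0,0]]' 50 && python3 - <<'E'
from h import *
c=cam("wrist");save(c,"w6.png",(160,100,500,320),2.3)
E
```

```text
time_s: 7.7
tool_pos: [0.4647, -0.0262, 0.1429]
tool_rot: [180.0, 0.0, 69.8]
force: [-0.3, -0.1, 0.1]
grip_width: 0.0499
```

View pics/w6.png

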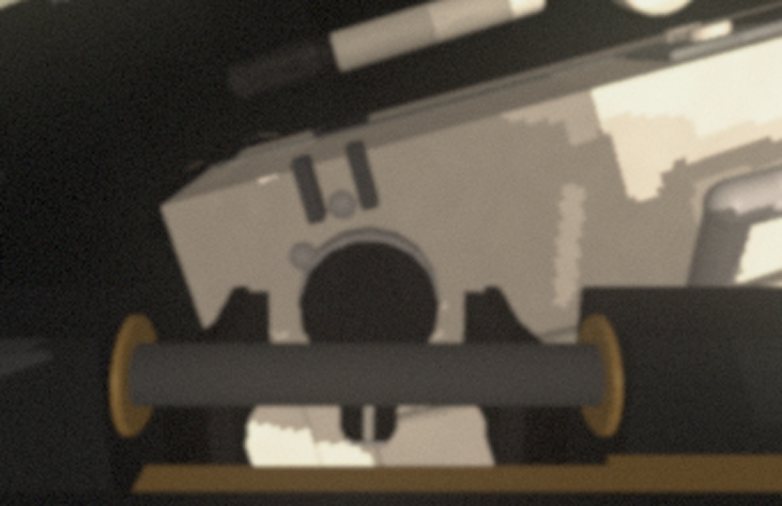

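Centred: the hub's midpoint is at 369 and the fingers' at 367. Closing.

```bash
python3 -m pendant '[[0,0,0,0,0,0],[0,0,0,0,0,0],[0,0,0,0,0,0],[0,0,0,0,0,0],[0,0,0,0,0,0],[0,0,0,0,0,0],[0,0,0,0,0,0],[0,0,0,0,0,0]]' 5 30; python3 - <<'E'
from h import *
print(env.get_obs()["wrist_torque"])
E
```

```text
time_s: 8.75
tool_pos: [0.4646, -0.0256, 0.1426]
tool_rot: [180.0, -0.0, 69.9]
force: [0.8, 2.8, -0.9]
grip_width: 0.0124
[ 0.75157279 -0.36452102 -0.0050748 ]
```

```bash
python3 -m pendant '[[0,0,0,0,0,0.09],[0,0,0,0,0,0.18],[0,0,0,0,0,0.27],[0,0,0,0,0,0.36],[0,0,0,0,0,0.45],[0,0,0,0,0,0.54],[0,0,0,0,0,0.62],[0,0,0,0,0,0.65]]' 5 30; python3 - <<'E'
from h import *
print(env.get_obs()["wrist_torque"])
c=cam("wrist");save(c,"w7.png",(160,100,500,320),2.3)
E
```

```text
time_s: 9.75
tool_pos: [0.464, -0.0262, 0.1426]
tool_rot: [-180.0, 0.1, 11.2]
force: [-1.5, 1.1, 0.8]
grip_width: 0.0124
[ 0.51563631  0.051058   -0.03564916]
```

View pics/w7.png

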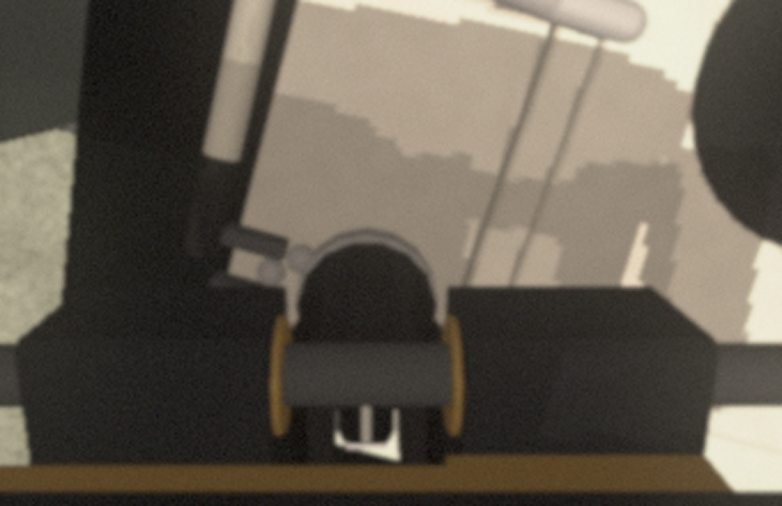

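The knob followed the fingers to a latch angle of about 73°. It is past the detent and the torque is low. Letting go.

```bash
python3 -m pendant '[[0,0,0,0,0,0],[0,0,0,0,0,0],[0,0,0,0,0,0],[0,0,-0.1,0,0,0],[0,0,-0.3,0,0,0],[0,0,-0.5,0,0,0],[0,0,-0.8,0,0,0],[0,0,-1,0,0,0]]' 40 30; python3 - <<'E'
from h import *
c=cam("wrist");save(c,"w8.png")
togo((.464,.111,.24),-5.5)
E
```

```text
time_s: 10.8
tool_pos: [0.465, -0.0262, 0.2446]
tool_rot: [179.9, -0.1, 11.3]
force: [0.2, -0.8, -0.2]
grip_width: 0.0404
shares shift [ 0.247 -1.351  0.066] turn [ 0.001 -0.003  0.187] t 10.85
```

View pics/w8.png

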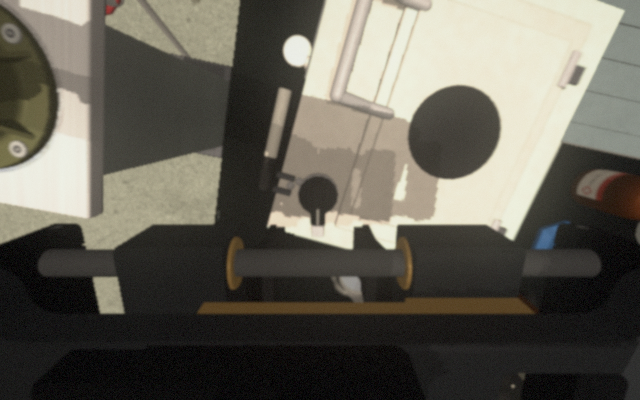

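The picture shows the tongue pointing sideways at (318,225), so the latch stayed open. The bar runs from (335,100) to (365,0). Moving over it.

```bash
python3 -m pendant '[[0.04,-0.2,0,0,0,0.04],[0.08,-0.45,0,0,0,0.08],[0.12,-0.7,0,0,0,0.12],[0.16,-0.9,0,0,0,0.16],[0.18,-1,0,0,0,0.187],[0.18,-1,0,0,0,0.187],[0.18,-1,0,0,0,0.187],[0.18,-1,0,0,0,0.187]]' 32 30; python3 - <<'E'
from h import *
c=cam("wrist");save(c,"w9.png")
togo((.464,.111,.24),-5.5)
E
```

```text
time_s: 11.85
tool_pos: [0.4624, 0.0746, 0.2425]
tool_rot: [180.0, 0.0, -5.6]
force: [-0.4, -0.0, -0.6]
grip_width: 0.0321
shares shift [-0.02  -0.363  0.025] turn [ 0.     0.    -0.001] t 11.9
```

View pics/w9.png

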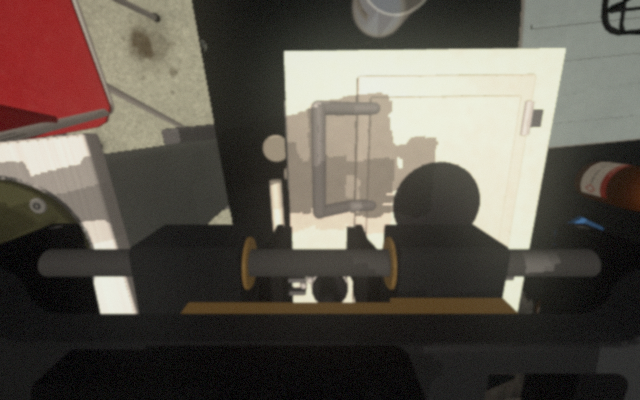

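The bar is upright in the picture at column 319, rows 107–210. The gripper is already in line with it and only needs to move along the bar. Measuring.

```bash
python3 - <<'E'
from h import *
c=cam("wrist")
save(c,"w10.png",(270,80,400,240),3.6)
a,b=plane(c,319.5,107,.152),plane(c,319.5,209,.152); print(a,b,(a+b)/2,np.linalg.norm(a-b))
f=c["frame"].astype(int).sum(2)
for r in (130,150,170,190): print(r,f[r,306:336])
m=(a+b)/2; togo((m[0],m[1],.18),-5.5)
E
```

```text
[0.47009793 0.15526305 0.152     ] [0.46153396 0.06785629 0.152     ] [0.46581594 0.11155967 0.152     ] 0.08782529815784401
130 [490 491 485 454 408 373 360 367 389 394 405 398 409 423 422 413 393 385
 376 416 455 482 496 496 497 504 506 505 505 501]
150 [483 480 473 452 405 366 352 355 374 388 403 422 427 426 426 412 389 383
 384 409 446 485 482 485 486 487 486 488 496 491]
170 [405 408 404 399 398 377 348 322 320 333 342 345 345 355 345 331 326 317
 315 342 368 401 401 402 398 399 401 397 401 404]
190 [397 391 392 396 387 379 342 319 324 332 344 344 347 350 332 336 331 324
 327 336 372 398 406 392 409 400 407 408 402 398]
shares shift [-0.002 -0.369  0.625] turn [ 0.  0. -0.] t 11.95
```

View pics/w10.png

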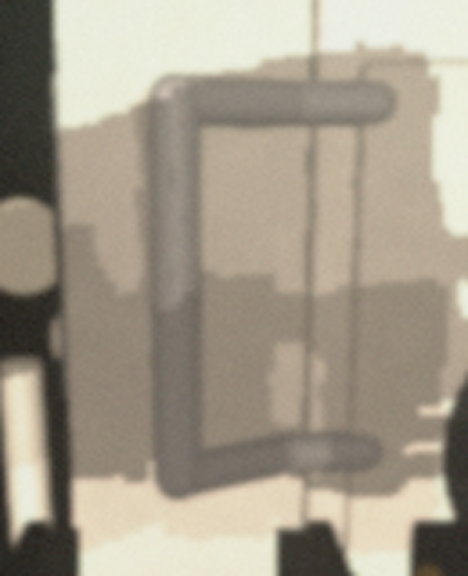

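```bash
python3 -m pendant '[[0,-0.15,0,0,0,0],[0,-0.3,0,0,0,0],[0,-0.37,0.1,0,0,0],[0,-0.37,0.3,0,0,0],[0,-0.37,0.5,0,0,0],[0,-0.37,0.62,0,0,0],[0,-0.37,0.62,0,0,0],[0,-0.37,0.62,0,0,0]]' 32 30; python3 - <<'E'
from h import *
c=cam("wrist");save(c,"w11.png")
togo((.465,.111,.133),-5.5)
E
```

```text
time_s: 12.95
tool_pos: [0.4664, 0.1122, 0.181]
tool_rot: [-180.0, -0.0, -5.5]
force: [0.6, -0.2, 0.1]
grip_width: 0.0322
shares shift [-0.014  0.014  0.482] turn [-0.    -0.001 -0.   ] t 13.0
```

View pics/w11.png

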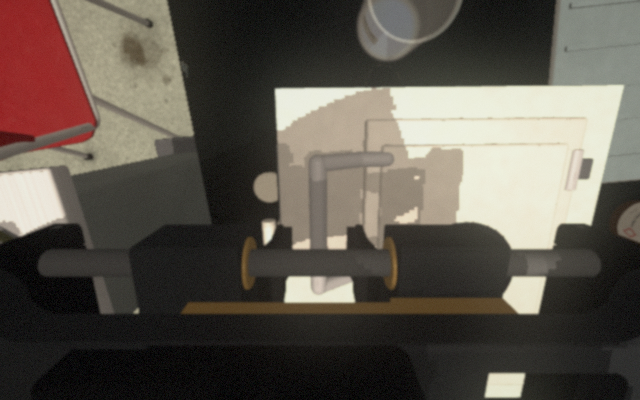

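The bar at column 318 is centred between the fingers (290–348). Going down and closing.

```bash
python3 -m pendant '[[-0.005,0,0.12,0,0,0],[-0.01,0,0.25,0,0,0],[-0.01,0,0.38,0,0,0],[-0.01,0,0.46,0,0,0],[-0.01,0,0.48,0,0,0],[-0.01,0,0.48,0,0,0],[-0.01,0,0.48,0,0,0],[-0.01,0,0.48,0,0,0]]' 32 30; python3 -m pendant '[[0,0,0,0,0,0],[0,0,0,0,0,0],[0,0,0,0,0,0],[0,0,0,0,0,0],[0,0,0,0,0,0],[0,0,0,0,0,0],[0,0,0,0,0,0],[0,0,0,0,0,0]]' 5 30;python3 - <<'E'
from h import *
import math
c=cam("wrist");save(c,"w12.png",(160,100,500,320),2.3)
o=env.get_obs();p0=o["tool_pos"];Rm=R.from_euler('xyz',o["tool_rot"],degrees=True)
yaw=np.radians(-5.4)
for d in (8,16,24,32,40,45,50):
    t=np.radians(d); dx=-.190*np.cos(t)+.028*np.sin(t)+.190; dz=.190*np.sin(t)+.028*np.cos(t)-.028
    v=np.array([dx*np.cos(yaw),dx*np.sin(yaw),dz]); print(d,(Rm.inv().apply(v)/.1).round(3),(p0+v).round(4))
E
```

```text
time_s: 14.0
tool_pos: [0.4652, 0.1123, 0.1329]
tool_rot: [180.0, -0.0, -5.5]
force: [-0.0, 0.1, -0.8]
grip_width: 0.0321
time_s: 15.0
tool_pos: [0.4657, 0.1122, 0.1327]
tool_rot: [-180.0, -0.1, -5.5]
force: [6.4, -0.4, -2.2]
grip_width: 0.0109
8 [ 0.058 -0.    -0.262] [0.4714 0.1117 0.1589]
16 [ 0.152 -0.    -0.513] [0.4807 0.1108 0.184 ]
24 [ 0.279 -0.001 -0.748] [0.4934 0.1096 0.2076]
32 [ 0.439 -0.001 -0.964] [0.5092 0.1081 0.2292]
40 [ 6.260e-01 -1.000e-03 -1.155e+00] [0.5278 0.1064 0.2483]
45 [ 0.756 -0.002 -1.26 ] [0.5408 0.1051 0.2589]
50 [ 0.895 -0.002 -1.354] [0.5546 0.1038 0.2683]
```

View pics/w12.png

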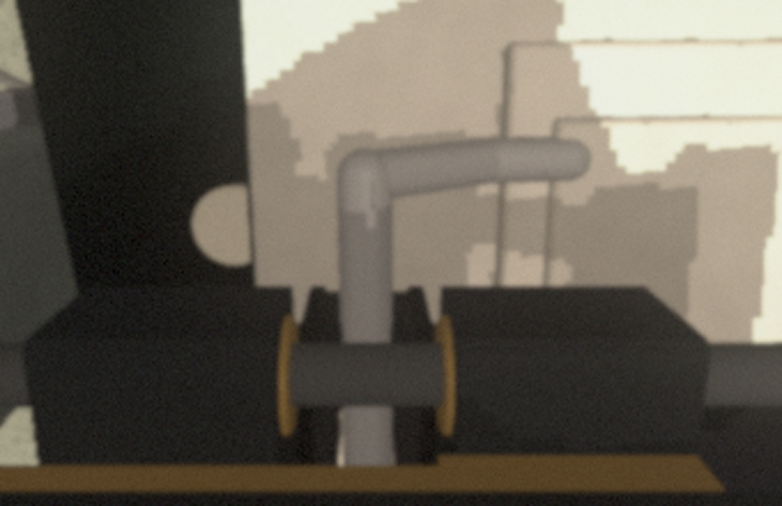

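```bash
python3 -m pendant '[[0.024,0,-0.132,0,0,0],[0.058,0,-0.262,0,0,0],[0.1,0,-0.389,0,0,0],[0.152,0,-0.513,0,0,0],[0.21,0,-0.633,0,0,0],[0.279,0,-0.748,0,0,0],[0.279,0,-0.748,0,0,0],[0.279,0,-0.748,0,0,0]]' 5 30;python3 - <<'E'
from h import *
o=env.get_obs();print(o["wrist_torque"],o["qpos"])
c=cam("wrist");save(c,"w13.png")
save(cam("scene"),"s13.png",(220,60,480,280),3)
togo((.5546,.1038,.2683),-5.5)
E
```

```text
time_s: 16.05
tool_pos: [0.4941, 0.1097, 0.2068]
tool_rot: [-179.9, -0.2, -5.5]
force: [9.5, 1.3, -8.9]
grip_width: 0.0106
[ 0.18083184 -2.02802602  0.08669798] [ 40.85182736   5.26810175 -58.52888476 103.01519892   4.64712214
  74.0954866  -24.35358681]
shares shift [ 0.61  -0.001 -0.614] turn [-0.001 -0.002 -0.   ] t 16.15
```

View pics/s13.png

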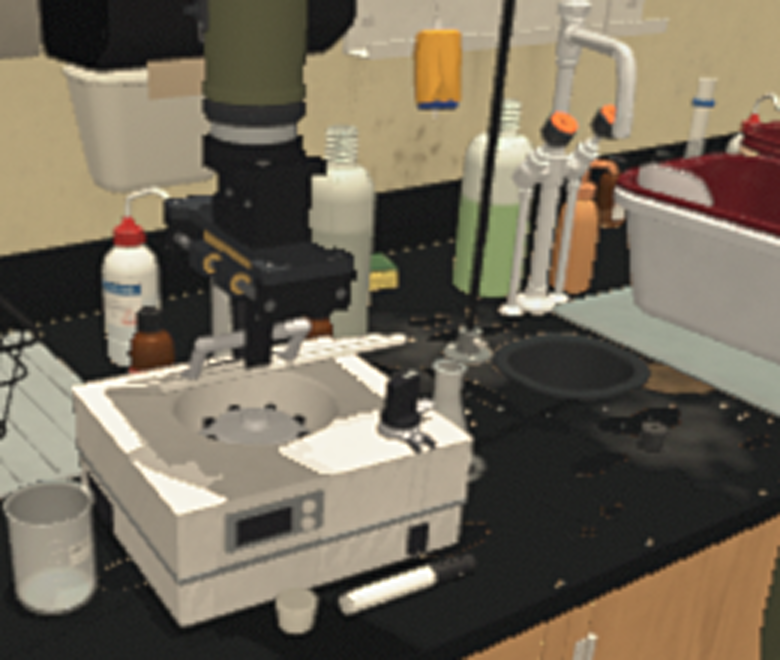

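View pics/w13.png

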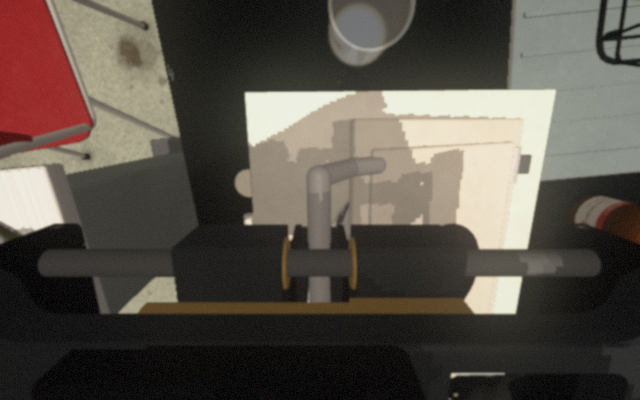

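The lid follows, at about 24°, with forces near 9 N. Continuing the arc.

```bash
python3 -m pendant '[[0.075,0,-0.111,0,0,0],[0.16,0,-0.216,0,0,0],[0.249,0,-0.315,0,0,0],[0.347,0,-0.407,0,0,0],[0.477,0,-0.512,0,0,0],[0.616,0,-0.61,0,0,0],[0.616,0,-0.61,0,0,0],[0.616,0,-0.61,0,0,0]]' 5 30;python3 - <<'E'
from h import *
o=env.get_obs();print(o["wrist_torque"],o["qpos"].round(1))
c=cam("wrist");save(c,"w14.png")
s=cam("scene");save(s,"s14.png",(220,60,480,280),3)
# angle from TCP: grasp point relative to hinge
g=R.from_euler('xyz',o["tool_rot"],degrees=True).apply([0,0,-env.tcp_to_grasp])+o["tool_pos"]
yaw=np.radians(-5.4)
# hinge from closed bar (0.4657,0.1122)
v=g-np.array([.4657,.1122,.152]);x=v[0]*np.cos(yaw)+v[1]*np.sin(yaw)-.190; z=v[2]+.028
print(np.degrees(np.arctan2(z,-x)-np.arctan2(.028,.19)),np.hypot(x,z),np.hypot(.19,.028))
E
```

```text
time_s: 17.15
tool_pos: [0.5535, 0.1038, 0.2654]
tool_rot: [-179.9, 0.2, -5.5]
force: [7.0, 2.4, -13.6]
grip_width: 0.0098
[ 0.38409574 -1.53767427  0.03019526] [ 36.3  13.6 -57.5  90.4  11.4  82.5 -27.5]
49.18458711632606 0.18967680776867382 0.1920520762709948
```

View pics/s14.png

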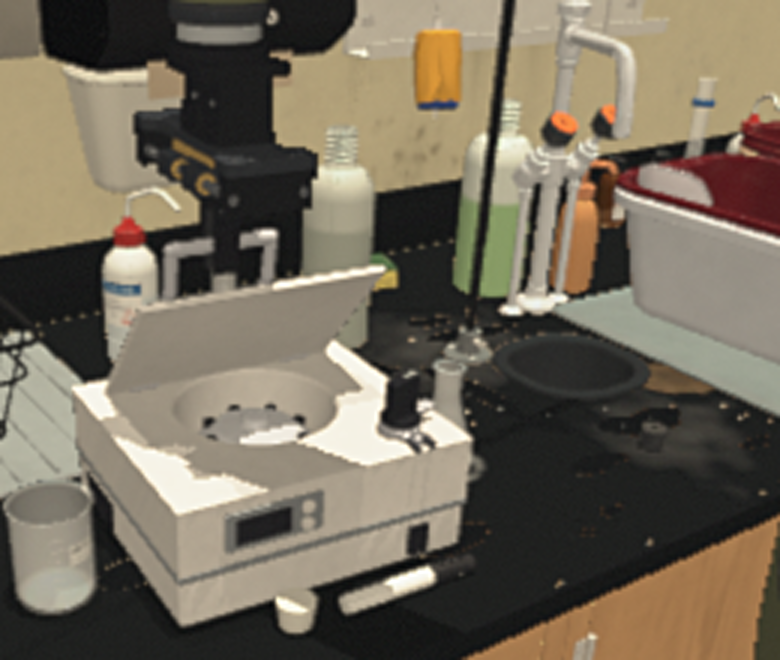

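View pics/w14.png

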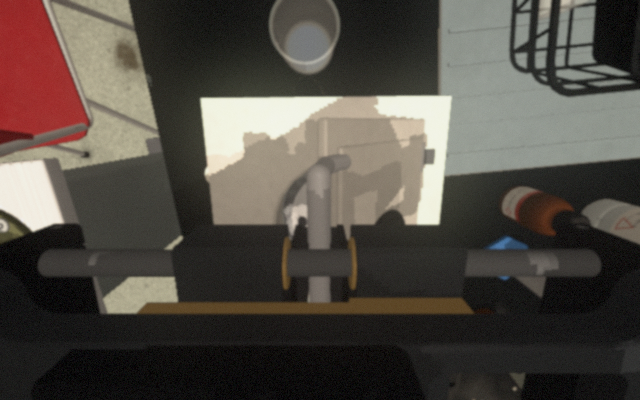

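The scene view shows the lid up, with its front edge from (140,308) to (385,268) and the bar at about (168,245)–(275,235) in the zoomed picture. I'll check the lid angle from this picture, independently of the arm's reading.

```bash
python3 - <<'E'
from h import *
s=cam("scene")
yaw=np.radians(-5.4);C,S=np.cos(yaw),np.sin(yaw)
b=np.array([.4657,.1122]); t=b-np.array([C*-.095-S*.045,S*-.095+C*.045]); print(t)
def lid(p,d):
    a=np.radians(d);x=p[0]*np.cos(a)+p[2]*np.sin(a);z=-p[0]*np.sin(a)+p[2]*np.cos(a)
    x+=.095;y=p[1];z+=.124
    return np.array([t[0]+C*x-S*y,t[1]+S*x+C*y,z])
for d in (42,46,50,54):
    print(d,[((proj(s,lid(p,d))-[220,60])*3+1).round(0).tolist() for p in [(-.155,.118,0.004),(-.155,-.118,.004),(-.155,.118,-.004),(-.155,-.118,-.004),(-.19,.09,.028),(-.19,0,.028)]])
save(s,"s15.png",(245,120,360,210),6.8)
o=env.get_obs();print(o["grip_width"],o["force"],o["tool_pos"])
E
```

```text
[0.55604351 0.05845942]
42 [[143.0, 326.0], [390.0, 284.0], [146.0, 335.0], [393.0, 292.0], [179.0, 277.0], [280.0, 261.0]]
46 [[139.0, 314.0], [386.0, 273.0], [142.0, 323.0], [389.0, 281.0], [173.0, 263.0], [274.0, 248.0]]
50 [[135.0, 303.0], [382.0, 263.0], [138.0, 311.0], [385.0, 270.0], [168.0, 250.0], [268.0, 235.0]]
54 [[131.0, 292.0], [377.0, 253.0], [134.0, 300.0], [381.0, 260.0], [162.0, 237.0], [262.0, 224.0]]
0.010598070545149127 [  6.90239323   1.77435427 -13.57697975] [0.55340311 0.10372089 0.26533169]
```

View pics/s15.png

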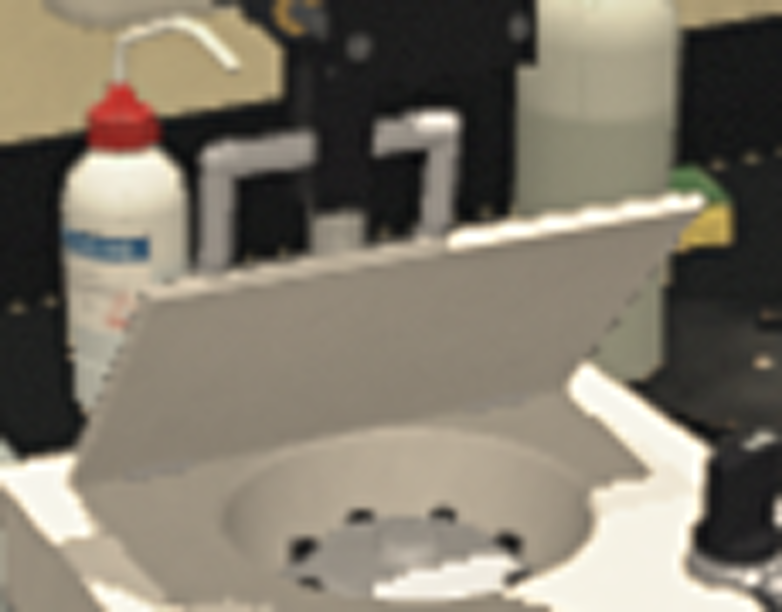

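The picture gives about 48–49° and the arm's reading gives 49.2°. I'll hold for one second to check for creep.

```bash
python3 -m pendant '[[0,0,0,0,0,0],[0,0,0,0,0,0],[0,0,0,0,0,0],[0,0,0,0,0,0],[0,0,0,0,0,0],[0,0,0,0,0,0],[0,0,0,0,0,0],[0,0,0,0,0,0]]' 5 30;python3 - <<'E'
from h import *
s=cam("scene");save(s,"s16.png",(245,120,360,210),6.8)
save(cam("top"),"t16.png",(200,130,400,260),4)
E
```

```text
time_s: 18.3
tool_pos: [0.5534, 0.1038, 0.2654]
tool_rot: [-179.9, 0.2, -5.5]
force: [8.2, 2.4, -14.3]
grip_width: 0.01
```

View pics/s16.png

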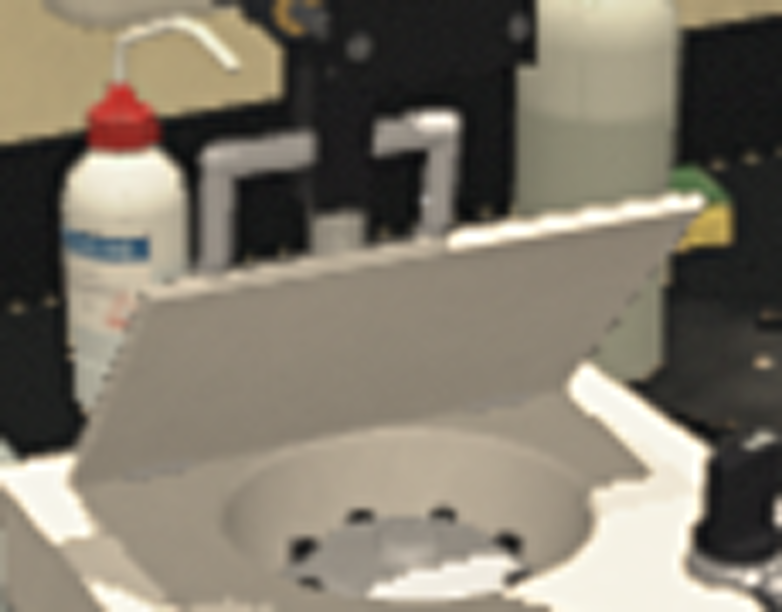

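View pics/t16.png

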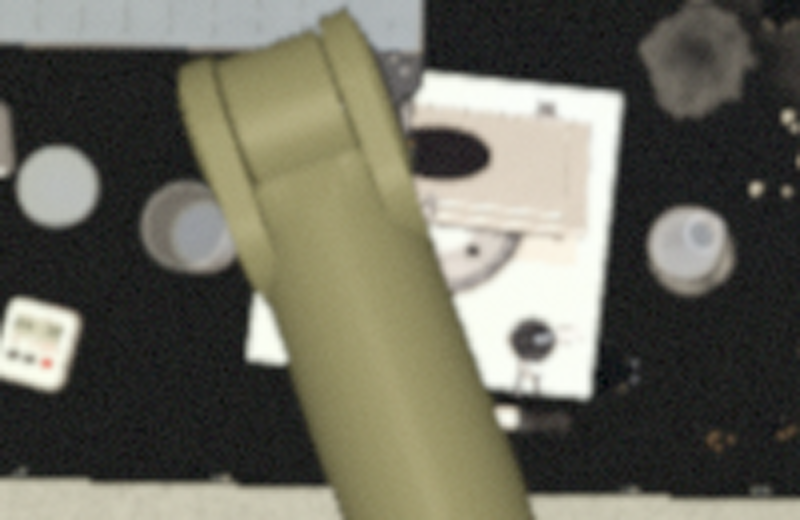

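The second picture is identical, so the lid isn't creeping. The knob's tongue points to the machine's right at (565,340), and the bystanders in view are where they were. Handing in.

```bash
python3 -c "
from cell import env
print(env.sign_off(), env.get_obs()['tool_pos'], env.get_obs()['grip_width'])"
```

```text
the job is handed in; nothing more can be done
the job is handed in; nothing more can be done
```

The latch is open, and the arm is holding the lid by its bar at about 49° from closed. I handed the job in at about 18.4 s.

- **Latch:** I turned the knob clockwise to about 1.28 rad, past its detent, and let go. The later pictures show it stayed there, with the tongue clear of the lid.
- **Lid angle:** the arm's position gives 49.2° and the scene picture gives 48–49°. Neither the pose nor the picture changed over a one-second hold.
- **Forces:** the highest wrist reading at the end of any move was about 17 N. I did not log forces during the moves.
- **Bystanders:** everything I could see was still in place. The arm hid the white stopper in the last top view, but it was in place in the scene picture taken with the lid at this angle.
- **Small disagreements:**
  - The finger opening reads about 10 mm on the 12 mm bar.
  - The grasp point is about 2 mm inside the bar's ideal arc. Neither caused any visible slip.

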